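# Sweep the rig plate clear

## Task

Clear the steel base plate: take the bench sweeper by its handle and use it to sweep the four loose metal fittings off the side of the plate into the open white tray, touching the fittings with nothing but the sweeper. When all four lie in the tray, stand the sweeper upright on the plate again and let go. Leave the beaker and the jar at the plate's near corners where they are.

Things in the scene. Friction and masses are not known exactly. Their poses are not given: they have to be found in the camera images.
- plate: Bare steel base plate of the rig, 340 (its x) x 420 (its y) mm, 12 mm thick, fixed on a white plinth set back 35 mm under its y sides and 30 mm under its x sides. Origin at bench level under the plate's centre; the plate's flat top is 55 mm above the origin. Its x axis points roughly away from the robot; the tray lies at its +y side (left) or at its -y side (right).
- tray: Open white plastic tray, fixed, 300 (its x) x 160 (its y) x 40 mm high, walls and floor 4 mm, tucked 20 mm under the overhang of the plate's +y or -y side (its centre 270 mm from the plate's centre along the plate's y, and 30 mm along the plate's +x), parallel to the plate. What is pushed over that edge drops into it; its rim is 15 mm below the plate's top. Origin under its centre at bench level.
- supply: Closed grey lamp supply box with black vent slots on top, 260 x 150 x 40 mm, fixed, tucked under the plate's other side, across from the tray. Nothing belongs on it. Origin under its centre at bench level.
- sweeper: Bench sweeper standing on the plate near the robot: aluminium bar with a rubber foot, 160 mm long (its y), 36 deep (its x), 40 high; on the middle of its top a flat upright black handle 90 long (y), 22 thick (x), from 40 to 95 mm above the underside, to be pinched from above across its thickness. Both long faces sweep. Stands by itself; 0.3 kg. Origin: centre of underside.
- rod_clamp: Loose aluminium clamp block 62 x 32 x 30 mm with a black thumb screw 20 mm across standing 12 mm above its top. Origin in the middle of the block. It lies on the plate.
- v_block: Loose dark steel V-block, 60 x 34 x 28 mm, with a groove along its top. Origin at its middle. It lies on the plate.
- bracket: Loose aluminium L-bracket, 60 x 36 mm foot 12 mm thick, with a 12 mm thick upright at one end, 36 mm high over all. Origin at the middle of its outer size, 18 mm above its underside. It lies on the plate.
- spacer: Loose plain aluminium spacer bar 64 x 26 x 26 mm. Origin at its middle. It lies on the plate. All fittings weigh 0.08 to 0.35 kg and slide flat; none rolls.
- beaker: Glass beaker, 72 mm across, 90 mm high, on the bench at one of the plate's near corners (the left or the right one). Bystander. Origin under its centre.
- jar: Closed amber jar, 56 mm across, 75 mm high, on the bench at one of the plate's near corners (the left or the right one). Bystander. Origin under its centre.

How it is judged:
By the outcome, as a careful person would: the job done as asked, in the order asked, and still so for the second after the job is handed in, with the robot touching nothing.
It also fails if it takes over 58 s, if anything falls off the work surface, if the arm or the gripper's body presses on something with over 40 N, if the wrist force passes 120 N, or if a joint passes its speed limit or range.

## Robot

A 7-joint arm with a two-finger parallel gripper is mounted at the origin on the work surface. World frame = base frame: x ahead of the robot, y to its left, z up, the work surface at z = 0. Lengths are in m, angles in rad, forces in N, time in s.
With the tool pointing down it reaches from about 0.425 to 0.925 m from the base axis. Payload 6.8 kg.
Tool frame: the origin (TCP) lies at the very end of the fingers, on their centre line; the grasp point (between the pads) lies 19 mm behind it (grip_point_offset is the distance from the TCP to the grasp point, in m); z points along the fingers, y is the line along which they close (so a half turn about z gives the same grasp; the last joint's range is limited). The gripper opens to 85 mm and grips with 20 to 120 N. Pads are 22 mm wide; open, the fingers measure 114 mm over their backs; the gripper's body (76 mm by 85 mm) begins 54 mm behind the grasp point. The pads swing forward as they close: fully open they stand 13 mm farther back than shut.
Start: joints at [1.002, 0.477, 0.022, 1.555, -0.011, 1.109, -0.083], TCP at [0.3, -0.605, 0.231] pointing down, gripper open.
Joint ranges: [-2.96, 2.96], [-0.34, 2.1], [-1.41, 1.46], [0.24, 2.44], [-1.37, 4.51], [0.17, 1.92], [-2.96, 2.96]. Speed limits (rad/s): [2.39, 2.39, 3.14, 3.14, 3.14, 3.14, 3.14].

## Interface

Orientations are given as a unit quaternion [w, x, y, z].
In Python, from station import * gives the robot as it stands.
- The arm moves only by the tool carry_out, never from a script. Its argument "rows" is text: rows parted by semicolons, each of 4 numbers parted by spaces: the shift along the world's x, y, z in mm, then the turn about the world's z in degrees. In form: dx dy dz yaw; .... A call has 1 to 10 rows; each row shifts and turns the commanded pose from where the row before left it; what a row does not reach is not made up. A row lasts 1/8 s, in which the tool goes at most 62.5 mm and 10.7 degrees, less where a joint would pass 70% of its speed; a pose out of reach is approached as far as the arm can. A call is refused whole if a number of a shift passes 62.5 or a number of a turn 10.7, either way. A call with a gripper value outside its range is refused whole. "claw" is the finger opening in mm, from 0 to 85.4, set as the call begins (left out, the last holds). The fingers move at their own pace and stop on an object; "force" is the grip in N (left out, the last holds). Time passes only in rows, so rows that do not move let the fingers close. It gives the time, the measured TCP pose, the force, the opening and the grip force at its end, in the units of the state.
- get_obs(): the state, without advancing time (a new reading comes with each control period).
- read_camera(name): name is "scene" or "side" or "wrist"; returns a dict with "img" (480x640x3 uint8, blue, green, red), "fov_y" (degrees; the focal length in pixels is half the picture's height over the tangent of half this angle, whatever the lens; pixels are square), "cx", "cy" (the principal point, pixels), "world_to_cam" (4x4, takes a point from world to camera coordinates). Camera axes: x right, y up, looking along -z (the intrinsics and any distortion apply to the point x, -y, -z); pixel columns grow to the right and rows downward; lengths in m; the calibration is good to about 2 mm. A picture is of the moment at which its call begins. There is no depth.
- hand_in(): hands the job in; it is judged then, once.
Trained networks look in the newest picture that a camera, given by its name, has taken for a name from the list of things; names that differ only in an ending like _2 or _b are one class to them, and where a whole thing is asked for, a point or a joint stands for the part that bears it (a point fixed in the world has none). Each returns a list of dicts, best first, with "confidence" (0 to 1); they miss things now and then, are a little off and sometimes report something else, mostly with a low value. They report only what shows in the picture. A call takes as long as a camera call.
- recognise(camera, thing): "centre" ([column, row] in pixels, amid what is visible of it).
- outline_of(camera, thing): "pixels" (480x640 bool, what is visible of it) and "centre" ([column, row] in pixels, amid what is visible of it).
- place_of(camera, thing): "centre" ([column, row] in pixels: a listed point, or the origin of a listed thing).
The state is a dict: "t": time; "q": joint angles; "joint_vel": joint speeds; "joint_torque": joint torques, N m; "eef_pos": TCP position; "tool_rot": TCP orientation; "contact_force": force on the tool from outside, world axes, zero at the start; "torque": the same for the moment, N m; "gripper_width": opening from 0.0 (shut) to 1.0 (fully open); "grasp_force": force on a finger pad.
Only numpy, scipy, OpenCV 4.12 (cv2) and the standard library are available. Lean on these libraries where they do the work, as an engineer would, in place of code of your own. Each camera call takes 0.05 s, during which the arm holds its last target. There are 200 camera calls.

## Working session

There is one attempt and no reset: what is moved stays moved. The work goes in short steps, Python scripts to look and compute and a tool call to move; the robot and the scene stay as the last step left them, time stands still between calls to the robot, and variables do not carry over. Pictures are saved under pics/ and viewed, at most 10 in all, crops included, and the job is handed in when it is done.

Besides the shell and the picture viewer there is one more tool, called after "Request:" by a JSON object that holds its "fn" and its "kwargs". carry_out: Moves the arm, as the interface text tells. Its arguments: {"type":"object","properties":{"rows":{"type":"string"},"claw":{"type":"number"},"force":{"type":"number"}},"required":["rows"]}

```bash
mkdir -p pics; cat > h.py <<'E'
from station import *
import numpy as np, cv2
def proj(c,P):
    P=np.atleast_2d(P);M=np.array(c["world_to_cam"]);p=P@M[:3,:3].T+M[:3,3]
    f=240/np.tan(np.radians(c["fov_y"])/2)
    return np.c_[c["cx"]+f*p[:,0]/-p[:,2], c["cy"]-f*p[:,1]/-p[:,2]]
def ray(c,uv):
    M=np.array(c["world_to_cam"]);R=M[:3,:3];f=240/np.tan(np.radians(c["fov_y"])/2)
    d=R.T@np.array([(uv[0]-c["cx"])/f,-(uv[1]-c["cy"])/f,-1]);o=-R.T@M[:3,3]
    return o,d/np.linalg.norm(d)
def atz(c,uv,z):
    o,d=ray(c,uv);return o+d*(z-o[2])/d[2]
def tri(rs):
    A=0;b=0
    for o,d in rs:
        Q=np.eye(3)-np.outer(d,d);A=A+Q;b=b+Q@o
    X=np.linalg.solve(A,b);return X,[1000*np.linalg.norm((np.eye(3)-np.outer(d,d))@(X-o)) for o,d in rs]
E
python3 - <<'E'
from h import *
o=get_obs();print(o)
cs={}
for n in("scene","side"):
    c=read_camera(n);cs[n]=c;cv2.imwrite(f"pics/{n}0.png",c["img"]);print(n,[k for k in c],c["fov_y"],c["cx"],c["cy"],ray(c,(320,240)))
for t in "plate tray supply sweeper rod_clamp v_block bracket spacer beaker jar".split():
    r=[]
    for n in cs:
        p=place_of(n,t)
        for q in p[:2]:print(t,n,np.round(q["centre"]),round(q["confidence"],2))
        if p:r.append(ray(cs[n],p[0]["centre"]))
    if len(r)==2:
        X,e=tri(r);print("   ",X.round(4),np.round(e,1))
E
```

```text
{'t': 0.0, 'q': array([ 1.0018806 ,  0.47779681,  0.02235147,  1.55645503, -0.01149926,
        1.10928217, -0.08308957]), 'joint_vel': array([-0.00141119, -0.00132235, -0.00033848, -0.00095421, -0.00179842,
        0.0002699 ,  0.00170482]), 'joint_torque': array([ 6.86076032e-05, -5.96469319e+01,  1.60800129e+00, -2.81208390e+01,
        1.25310535e-02,  9.39571444e-03,  1.13520414e-05]), 'eef_pos': array([ 0.29987667, -0.60407355,  0.23032664]), 'tool_rot': array([-8.63810277e-04,  9.73570430e-01,  2.28385191e-01, -2.74900388e-04]), 'contact_force': array([-0.76381754,  0.30265153,  0.66382969]), 'torque': array([-0.015339  , -0.07446126,  0.01370622]), 'grasp_force': 0.0, 'gripper_width': 1.003174957509246}
scene ['img', 'fov_y', 'cx', 'cy', 'world_to_cam'] 57.43692539613075 317.49713943898604 247.4782878639236 (array([1.09767847, 0.24168294, 0.59935027]), array([-0.74039558, -0.28535022, -0.60859644]))
side ['img', 'fov_y', 'cx', 'cy', 'world_to_cam'] 51.42521410224454 312.24787854790327 239.88767775194452 (array([0.43649149, 0.9343086 , 0.63143005]), array([ 0.06420966, -0.8492
[... 448 characters left out ...]
de [348. 246.] 0.7
    [0.4445 0.0168 0.0514] [1.6 1.6]
rod_clamp scene [268. 265.] 0.61
rod_clamp side [301. 217.] 0.98
    [ 0.5575 -0.0699  0.0708] [2.2 2.2]
v_block scene [314. 329.] 0.96
v_block side [245. 248.] 0.76
    [0.6636 0.0641 0.0636] [2.9 2.9]
bracket scene [357. 286.] 0.9
bracket side [293. 262.] 0.69
    [0.552  0.1032 0.0668] [2.3 2.3]
spacer scene [226. 295.] 0.88
spacer side [263. 211.] 0.74
    [ 0.6519 -0.1033  0.065 ] [0.6 0.6]
beaker scene [463. 275.] 0.79
beaker side [386. 352.] 0.8
beaker side [352. 248.] 0.73
    [ 0.3673  0.2751 -0.0016] [0.1 0.1]
jar scene [228. 222.] 0.6
jar scene [266. 264.] 0.22
jar side [376. 207.] 0.57
    [ 0.3785 -0.2729 -0.0034] [3.2 3.2]
```

View pics/scene0.png

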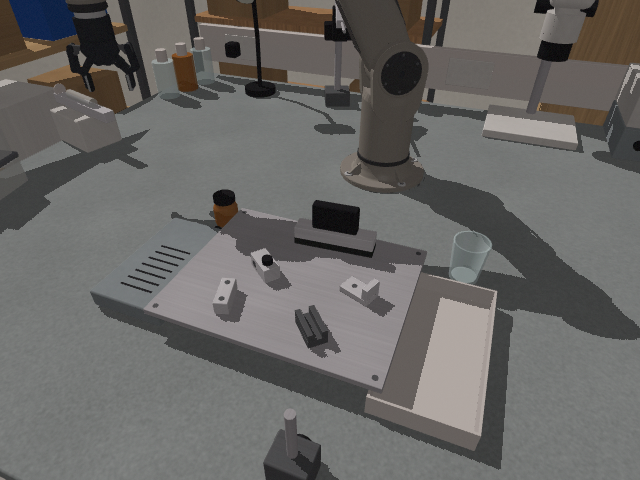

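View pics/side0.png

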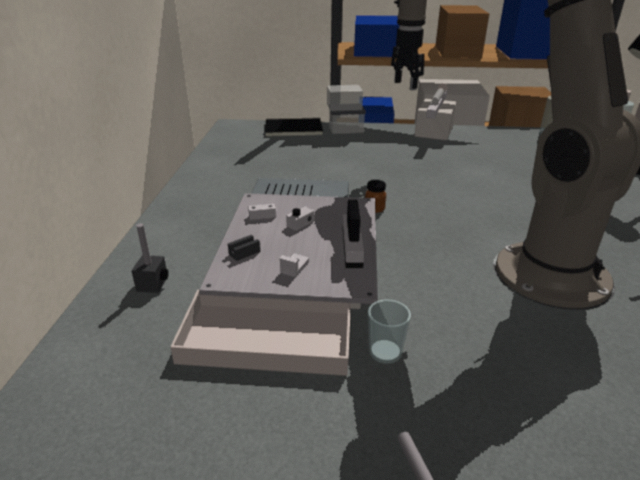

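The scene view shows the tray on the +y side, lower right at about (440,355). The sweeper stands at (335,235), with the clamp at (265,265), spacer (225,295), V-block (311,326) and bracket (360,290). The side view agrees, and the triangulated heights fit. Next I'll get the plate and sweeper angles, then move.

```bash
python3 - <<'E'
from h import *
c=read_camera("scene")
for uv in[(245,211),(427,250),(382,384),(148,307),(294,245),(375,254)]:print(uv,atz(c,uv,.055).round(4))
for t in("rod_clamp","v_block","bracket","spacer"):
    o=outline_of("scene",t)
    if o:
        ys,xs=np.where(o[0]["pixels"]);z=.07
        P=np.array([atz(c,(x,y),z)[:2] for x,y in zip(xs,ys)]);print(t,o[0]["confidence"],P.min(0).round(3),P.max(0).round(3))
E
```

```text
(245, 211) [ 0.3993 -0.2073  0.055 ]
(427, 250) [0.3861 0.1955 0.055 ]
(382, 384) [0.7183 0.1931 0.055 ]
(148, 307) [ 0.7196 -0.2165  0.055 ]
(294, 245) [ 0.4704 -0.056   0.055 ]
(375, 254) [0.437 0.103 0.055]
rod_clamp 0.6 [ 0.519 -0.111] [ 0.602 -0.036]
v_block 0.95 [0.625 0.026] [0.708 0.096]
spacer 0.77 [ 0.616 -0.128] [ 0.7   -0.074]
```

Request:
{"fn": "carry_out", "kwargs": {"rows": "15 60 0 10;15 60 0 10;15 60 0 10;15 60 0 10;15 60 0 10;15 60 0 10;15 60 0 3.6;15 60 0 0;15 60 0 0;10 60 0 0", "claw": 85}}

```text
t: 2.6
eef_pos: [0.4457, -0.0027, 0.2318]
tool_rot: [0.001, 0.707, 0.707, 0.0]
contact_force: [1.3, 0.1, -0.1]
gripper_width: 0.995
grasp_force: 0.0
```

```bash
python3 - <<'E'
from h import *
c=read_camera("wrist");cv2.imwrite("pics/w1.png",c["img"]);print(ray(c,(c["cx"],c["cy"])))
p=place_of("wrist","sweeper")
for q in p:print(q["centre"],q["confidence"],atz(c,q["centre"],.055))
o=outline_of("wrist","sweeper")
for q in o[:2]:
    cs,_=cv2.findContours(q["pixels"].astype(np.uint8),0,2);k=max(cs,key=cv2.contourArea)
    print(q["confidence"],cv2.minAreaRect(k))
s=read_camera("scene")
h=outline_of("scene","sweeper")
E
```

```text
(array([0.44451911, 0.07013474, 0.37517016]), array([ 0.00116509, -0.2830529 , -0.95910359]))
[314.2, 189.3] 0.76 [0.43694227 0.01557583 0.055     ]
0.62 ((309.9444274902344, 186.69960021972656), (218.67572021484375, 53.64091491699219), 84.70991516113281)
```

View pics/w1.png

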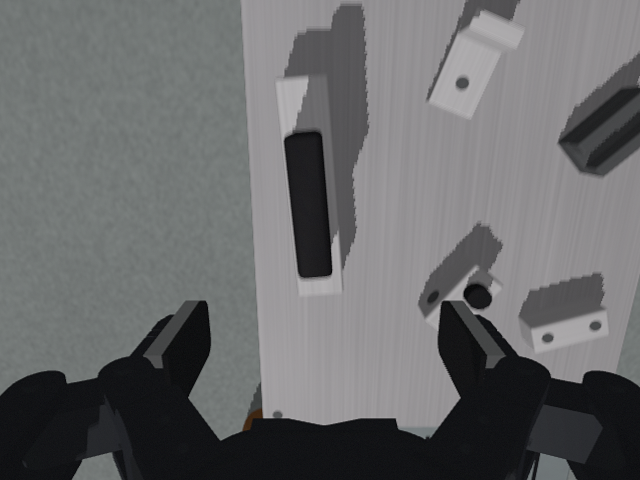

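The wrist view shows the sweeper's black handle, with top corners near (286,136), (320,131), (298,278) and (332,275). The bar is slightly tilted, and the plate's near edge runs from (242,0) to (262,410).

```bash
python3 - <<'E'
from h import *
c=read_camera("wrist");s=read_camera("scene")
for z,q in((.150,[(286,135),(321,131),(298,279),(332,276)]),(.095,[(277,80),(325,76),(299,295),(342,292)])):
    P=np.array([atz(c,u,z) for u in q]);d=P[:2].mean(0)-P[2:].mean(0)
    print(P.mean(0).round(4),"len",np.linalg.norm(d).round(4),"w",np.linalg.norm(P[0]-P[1]).round(4),"yaw",np.degrees(np.arctan2(-d[0],d[1])).round(1))
P=[atz(c,u,.055) for u in((242,0),(262,410))];d=P[0]-P[1];print(P,"plate yaw",np.degrees(np.arctan2(-d[0],d[1])))
# height check: handle-top corners in scene image
X=[tri([ray(c,a),ray(s,b)])[0].round(4) for a,b in(((286,135),(359,208)),((298,279),(314,202)))];print(X)
for t,z in(("rod_clamp",.07),("v_block",.069),("bracket",.073),("spacer",.068)):
    p=place_of("wrist",t)
    if p:print(t,atz(c,p[0]["centre"],z).round(3),p[0]["confidence"])
E
```

```text
[0.4356 0.0177 0.15  ] len 0.0869 w 0.0197 yaw 3.9
[0.435  0.0165 0.095 ] len 0.1575 w 0.0322 yaw 4.6
[array([0.38454288, 0.15154531, 0.055     ]), array([ 0.38310855, -0.20572379,  0.055     ])] plate yaw -0.23002445102422936
[array([0.4222, 0.0597, 0.1429]), array([ 0.427 , -0.0309,  0.1378])]
rod_clamp [ 0.561 -0.074  0.07 ] 0.58
v_block [0.665 0.059 0.069] 0.89
bracket [0.553 0.104 0.073] 0.74
spacer [ 0.653 -0.104  0.068] 0.69
```

Request:
{"fn": "carry_out", "kwargs": {"rows": "-10 20 -20 4.2;0 0 -30 0;0 0 -30 0;0 0 -26 0;0 0 -18 0;0 0 0 0"}}

```text
t: 3.9
eef_pos: [0.4342, 0.0149, 0.1063]
tool_rot: [-0.001, 0.681, 0.732, -0.001]
contact_force: [-0.7, 0.1, 0.9]
gripper_width: 0.995
grasp_force: 0.0
```

Request:
{"fn": "carry_out", "kwargs": {"rows": "0 0 0 0;0 0 0 0;0 0 0 0;0 0 0 0;0 0 0 0;0 0 0 0", "claw": 0, "force": 90}}

```text
t: 4.65
eef_pos: [0.4355, 0.0154, 0.1078]
tool_rot: [0.0, 0.681, 0.732, 0.0]
contact_force: [-0.8, -1.0, 6.9]
gripper_width: 0.249
grasp_force: 87.7
```

Request:
{"fn": "carry_out", "kwargs": {"rows": "0 0 15 0;0 0 25 0;0 0 25 0;0 0 20 0;0 0 5 0"}}

```text
t: 5.28
eef_pos: [0.4356, 0.0155, 0.1987]
tool_rot: [0.001, 0.681, 0.733, 0.001]
contact_force: [0.7, 0.2, -3.6]
gripper_width: 0.251
grasp_force: 88.8
```

Request:
{"fn": "carry_out", "kwargs": {"rows": "24.5 -19.5 0 -9.4;24.5 -19.5 0 -9.4;24.5 -19.5 0 -9.4;24.5 -19.5 0 -9.4;24.5 -19.5 0 -9.4;24.5 -19.5 0 -9.4;24.5 -19.5 0 -9.4;24.5 -19.5 0 -9.4;24.5 -19.5 0 -9.4;24.5 -19.5 0 -9.6"}}

```text
t: 6.52
eef_pos: [0.6801, -0.18, 0.1958]
tool_rot: [-0.0, 1.0, -0.003, -0.001]
contact_force: [0.2, 0.2, -3.5]
gripper_width: 0.248
grasp_force: 88.8
```

Request:
{"fn": "carry_out", "kwargs": {"rows": "0 0 0 0;0 0 0 0"}}

```text
t: 6.78
eef_pos: [0.6792, -0.1787, 0.196]
tool_rot: [-0.001, 1.0, 0.001, -0.001]
contact_force: [0.1, 0.3, -3.3]
gripper_width: 0.245
grasp_force: 88.7
```

```bash
python3 - <<'E'
from h import *
print(get_obs()["contact_force"])
c=read_camera("side");s=read_camera("scene");cv2.imwrite("pics/b.png",np.vstack([c["img"][150:350,100:500],s["img"][180:400,80:480]]))
E
```

```text
[ 0.05127814  0.28840635 -3.33098389]
```

View pics/b.png

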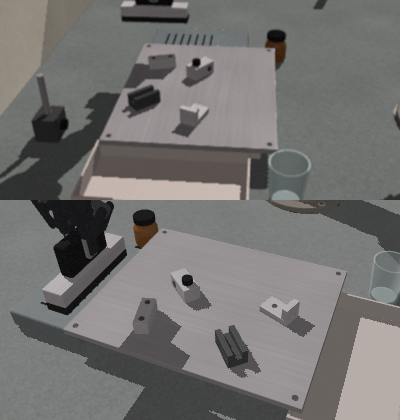

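The sweeper is held level over the plate's -y strip, and the fittings haven't moved. I'll lower it now.

Request:
{"fn": "carry_out", "kwargs": {"rows": "0 0 -25 0;0 0 -25 0;0 0 -20 0;0 0 -10 0;0 0 -4 0;0 0 0 0"}}

```text
t: 7.62
eef_pos: [0.6805, -0.1796, 0.1138]
tool_rot: [0.0, 1.0, 0.0, 0.0]
contact_force: [-0.3, -0.4, -3.3]
gripper_width: 0.245
grasp_force: 88.9
```

Request:
{"fn": "carry_out", "kwargs": {"rows": "0 0 -1.5 0;0 0 0 0"}}

```text
t: 7.88
eef_pos: [0.6804, -0.1797, 0.1123]
tool_rot: [0.0, 1.0, 0.0, 0.0]
contact_force: [-1.2, 0.2, -2.6]
gripper_width: 0.248
grasp_force: 88.9
```

Request:
{"fn": "carry_out", "kwargs": {"rows": "8 12 -1.5 0;0 12 0 0;0 12 0 0;0 12 0 0;0 12 0 0;0 12 0 0;0 12 0 0;0 12 0 0;0 12 0 0;0 12 0 0"}}

```text
t: 9.12
eef_pos: [0.6882, -0.0589, 0.1103]
tool_rot: [0.0, 1.0, -0.0, 0.0]
contact_force: [-0.4, -1.1, -2.8]
gripper_width: 0.246
grasp_force: 88.7
```

Request:
{"fn": "carry_out", "kwargs": {"rows": "0 12 0 0;0 12 0 0;0 12 0 0;0 12 0 0;0 12 0 0;0 12 0 0;0 12 0 0;0 12 0 0;0 12 0 0;0 12 0 0"}}

```text
t: 10.38
eef_pos: [0.6883, 0.0613, 0.1102]
tool_rot: [-0.0, 1.0, -0.0, 0.0]
contact_force: [-0.7, -2.8, -3.0]
gripper_width: 0.247
grasp_force: 89.0
```

```bash
python3 - <<'E'
from h import *
print(get_obs()["contact_force"])
c=read_camera("side");s=read_camera("scene");cv2.imwrite("pics/d.png",np.vstack([c["img"][150:390,100:500],s["img"][180:440,100:500]]))
E
```

```text
[-0.68334096 -2.81565797 -2.97088441]
```

View pics/d.png

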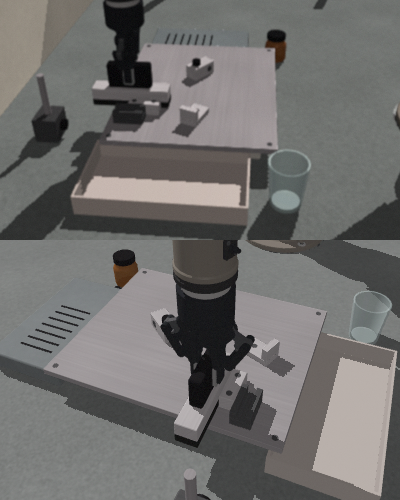

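The spacer and V-block are both ahead of the bar, side by side. I'll carry on over the edge.

Request:
{"fn": "carry_out", "kwargs": {"rows": "0 12 0 0;0 12 0 0;0 12 0 0;0 12 0 0;0 12 0 0;0 12 0 0;0 12 0 0;0 12 0 0;0 12 0 0;0 12 0 0"}}

```text
t: 11.72
eef_pos: [0.688, 0.1821, 0.1103]
tool_rot: [-0.0, 1.0, 0.0, -0.0]
contact_force: [0.3, 0.3, -3.1]
gripper_width: 0.244
grasp_force: 89.0
```

Request:
{"fn": "carry_out", "kwargs": {"rows": "0 12 0 0;0 10 0 0;0 4 0 0;0 0 0 0;0 0 0 0"}}

```text
t: 12.35
eef_pos: [0.6883, 0.2059, 0.1103]
tool_rot: [0.0, 1.0, -0.0, 0.0]
contact_force: [0.0, -0.7, -3.1]
gripper_width: 0.249
grasp_force: 89.0
```

```bash
python3 - <<'E'
from h import *
print(get_obs()["contact_force"])
c=read_camera("side");s=read_camera("scene");cv2.imwrite("pics/e.png",np.vstack([c["img"][150:390,100:500],s["img"][180:440,100:500]]))
E
```

```text
[ 0.04377849 -0.70566494 -3.10960673]
```

View pics/e.png

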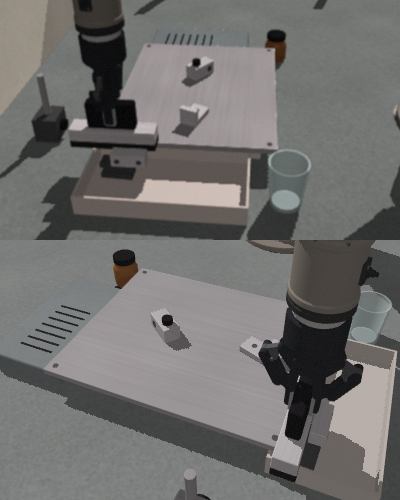

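The V-block and spacer are off the plate and in the tray area. Now the second sweep, for the clamp and bracket.

Request:
{"fn": "carry_out", "kwargs": {"rows": "0 -4 20 0;0 -4 30 0;0 -8 25 0;0 0 0 0"}}

```text
t: 12.95
eef_pos: [0.6904, 0.1896, 0.1894]
tool_rot: [-0.001, 1.0, -0.001, 0.003]
contact_force: [0.9, -0.4, -3.2]
gripper_width: 0.244
grasp_force: 89.0
```

Request:
{"fn": "carry_out", "kwargs": {"rows": "-13.3 -36 0 0;-13.3 -36 0 0;-13.3 -36 0 0;-13.3 -36 0 0;-13.3 -36 0 0;-13.3 -36 0 0;-13.3 -36 0 0;-13.3 -36 0 0;-13.3 -36 0 0;-13.3 -36 0 0"}}

```text
t: 14.2
eef_pos: [0.5543, -0.1704, 0.1848]
tool_rot: [-0.0, 1.0, 0.0, -0.0]
contact_force: [0.5, 0.3, -3.5]
gripper_width: 0.243
grasp_force: 89.0
```

Request:
{"fn": "carry_out", "kwargs": {"rows": "0 0 -20 0;0 0 -25 0;0 0 -20 0;0 0 -8 0;0 0 -2 0;0 0 0 0"}}

```text
t: 14.95
eef_pos: [0.5556, -0.1696, 0.1109]
tool_rot: [0.0, 1.0, 0.0, 0.0]
contact_force: [-0.6, 0.2, -3.1]
gripper_width: 0.242
grasp_force: 89.1
```

```bash
python3 - <<'E'
from h import *
c=read_camera("side");s=read_camera("scene");cv2.imwrite("pics/f.png",np.vstack([c["img"][150:390,100:500],s["img"][180:440,100:500]]))
E
```

```text
(no output)
```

View pics/f.png

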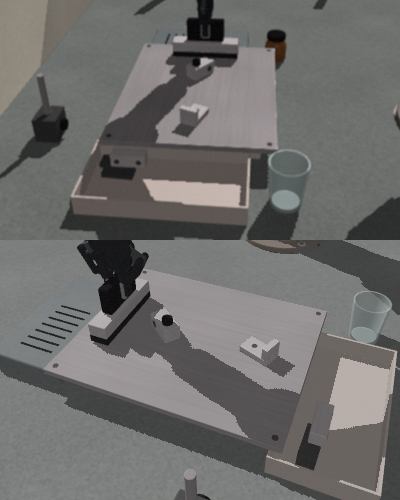

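The scene view shows the V-block and spacer in the tray's far part, at about (310,450) and (320,425) in the crop. The clamp and bracket are ahead of the bar, so I'll sweep again.

Request:
{"fn": "carry_out", "kwargs": {"rows": "0 12 0 0;0 12 0 0;0 12 0 0;0 12 0 0;0 12 0 0;0 12 0 0;0 12 0 0;0 12 0 0;0 12 0 0;0 12 0 0"}}

```text
t: 16.3
eef_pos: [0.555, -0.0487, 0.1102]
tool_rot: [-0.0, 1.0, 0.0, -0.0]
contact_force: [-0.8, -0.7, -3.0]
gripper_width: 0.248
grasp_force: 89.3
```

Request:
{"fn": "carry_out", "kwargs": {"rows": "0 12 0 0;0 12 0 0;0 12 0 0;0 12 0 0;0 12 0 0;0 12 0 0;0 12 0 0;0 12 0 0;0 12 0 0;0 12 0 0"}}

```text
t: 17.55
eef_pos: [0.5552, 0.0711, 0.1103]
tool_rot: [0.0, 1.0, -0.0, 0.0]
contact_force: [-0.5, -2.1, -3.1]
gripper_width: 0.249
grasp_force: 89.1
```

Request:
{"fn": "carry_out", "kwargs": {"rows": "0 12 0 0;0 12 0 0;0 12 0 0;0 12 0 0;0 12 0 0;0 12 0 0;0 12 0 0;0 12 0 0;0 12 0 0;0 12 0 0"}}

```text
t: 18.8
eef_pos: [0.5551, 0.1918, 0.1103]
tool_rot: [-0.0, 1.0, 0.0, 0.0]
contact_force: [-0.5, 0.4, -3.4]
gripper_width: 0.243
grasp_force: 89.0
```

Request:
{"fn": "carry_out", "kwargs": {"rows": "0 12 0 0;0 5 0 0;0 0 0 0;0 0 0 0"}}

```text
t: 19.3
eef_pos: [0.5552, 0.2067, 0.1102]
tool_rot: [0.0, 1.0, -0.0, -0.0]
contact_force: [-0.4, -1.2, -3.8]
gripper_width: 0.248
grasp_force: 89.1
```

```bash
python3 - <<'E'
from h import *
c=read_camera("side");s=read_camera("scene");cv2.imwrite("pics/g.png",np.vstack([c["img"][150:390,100:500],s["img"][180:440,100:500]]))
E
```

```text
(no output)
```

View pics/g.png

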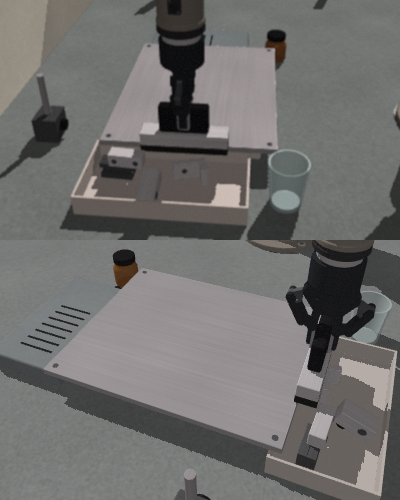

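The plate is bare and all four fittings are in the tray. I'll stand the sweeper back mid-plate.

Request:
{"fn": "carry_out", "kwargs": {"rows": "0 -5 15 0;0 -30 15 0;0 -35 0 0;0 -35 0 0;0 -35 0 0;0 -35 0 0;0 -30 0 0;0 0 -15 0;0 0 -12 0;0 0 0 0"}}

```text
t: 20.65
eef_pos: [0.5542, 0.0035, 0.1123]
tool_rot: [-0.0, 1.0, 0.001, -0.001]
contact_force: [0.4, -0.0, -2.5]
gripper_width: 0.245
grasp_force: 89.1
```

Request:
{"fn": "carry_out", "kwargs": {"rows": "0 0 -2.5 0;0 0 -1.5 0;0 0 0 0"}}

```text
t: 21.02
eef_pos: [0.5552, 0.0026, 0.1094]
tool_rot: [0.0, 1.0, 0.0, 0.0]
contact_force: [0.3, -0.2, -3.0]
gripper_width: 0.245
grasp_force: 89.1
```

Request:
{"fn": "carry_out", "kwargs": {"rows": "0 0 -1 0;0 0 0 0;0 0 0 0"}}

```text
t: 21.4
eef_pos: [0.5552, 0.0024, 0.1083]
tool_rot: [0.0, 1.0, -0.0, 0.0]
contact_force: [-0.9, -0.8, -3.5]
gripper_width: 0.245
grasp_force: 89.1
```

Request:
{"fn": "carry_out", "kwargs": {"rows": "0 0 -1 0;0 0 0 0;0 0 0 0"}}

```text
t: 21.78
eef_pos: [0.5554, 0.0023, 0.1079]
tool_rot: [0.0, 1.0, -0.0, 0.0]
contact_force: [-2.7, -0.5, 6.0]
gripper_width: 0.244
grasp_force: 90.1
```

Contact has been made at the same height as the original stand. Releasing and retreating.

Request:
{"fn": "carry_out", "kwargs": {"rows": "0 0 0.5 0;0 0 0 0;0 0 0 0;0 0 0 0;0 0 0 0;0 0 0 0", "claw": 85}}

```text
t: 22.52
eef_pos: [0.5552, 0.0024, 0.1078]
tool_rot: [0.0, 1.0, 0.0, 0.0]
contact_force: [1.2, -0.4, -1.0]
gripper_width: 0.992
grasp_force: 0.0
```

Request:
{"fn": "carry_out", "kwargs": {"rows": "0 0 15 0;0 0 30 0;0 0 40 0;0 0 40 0;0 0 30 0;0 -50 0 0;0 -50 0 0;0 -50 0 0;0 -50 0 0;0 0 0 0"}}

```text
t: 23.78
eef_pos: [0.5541, -0.2031, 0.2638]
tool_rot: [0.001, 1.0, -0.004, 0.0]
contact_force: [-0.2, 1.3, -1.0]
gripper_width: 0.999
grasp_force: 0.0
```

```bash
python3 - <<'E'
from h import *
c=read_camera("side");s=read_camera("scene");cv2.imwrite("pics/k.png",np.vstack([c["img"][150:390,100:500],s["img"][180:440,100:500]]))
for t in("sweeper","rod_clamp","v_block","bracket","spacer","beaker","jar"):
    r=[place_of(n,t) for n in("side","scene")]
    if all(r):
        X,e=tri([ray(c,r[0][0]["centre"]),ray(s,r[1][0]["centre"])]);print(t,X.round(3),np.round(e,1),r[0][0]["confidence"],r[1][0]["confidence"])
E
```

```text
sweeper [0.56  0.006 0.054] [4.5 4.5] 0.89 0.55
rod_clamp [0.607 0.288 0.021] [3.7 3.7] 0.97 0.83
v_block [0.68  0.236 0.017] [1.1 1.1] 0.94 0.61
bracket [0.544 0.235 0.017] [0.1 0.1] 0.62 0.98
spacer [0.66  0.24  0.045] [3.7 3.7] 0.67 0.61
beaker [ 0.42   0.271 -0.091] [79. 79.] 0.62 0.7
jar [ 0.376 -0.282 -0.006] [4. 4.] 0.82 0.81
```

View pics/k.png

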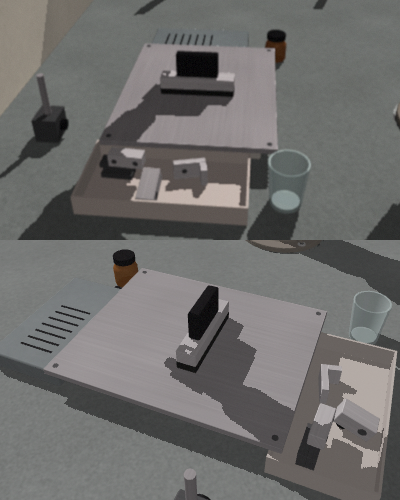

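The sweeper stands free and the fittings are in the tray, but the spacer reads high (z≈45 mm). I'll take one close look before handing in.

```bash
python3 - <<'E'
from h import *
c=read_camera("side");s=read_camera("scene")
a=cv2.resize(c["img"][285:375,170:360],None,fx=4,fy=4)[:300,:760];b=cv2.resize(s["img"][330:430,360:500],None,fx=3,fy=3,interpolation=2)
o=np.zeros((600,760,3),np.uint8);o[:300]=a;o[300:,:420]=b;cv2.imwrite("pics/l.png",o)
E
```

```text
(no output)
```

View pics/l.png

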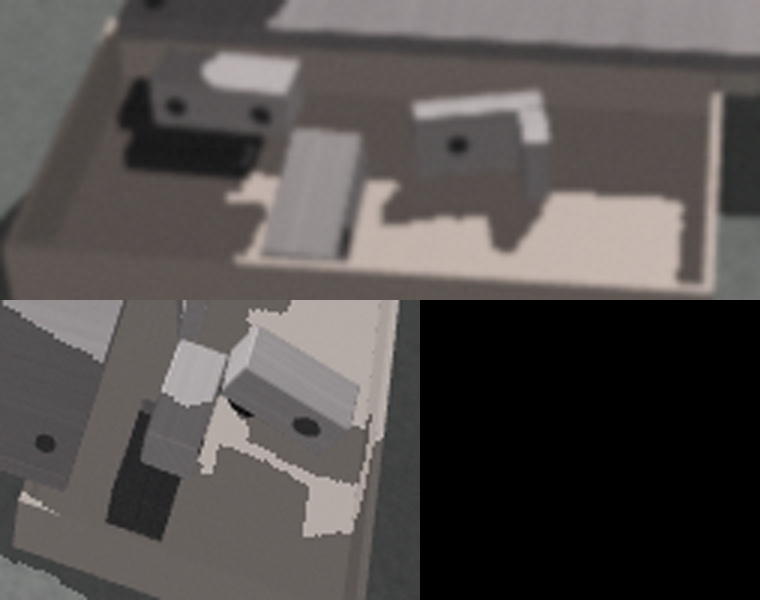

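The close view shows the spacer lying flat and steady on the V-block, well inside the tray walls. The clamp and bracket lie on the floor. All four are in the tray, so I'm handing in.

```bash
python3 -c "
from station import *
print(hand_in())"
```

```text
the job is handed in; nothing more can be done
None
```

I swept all four fittings into the tray using only the sweeper (the spacer came to rest on top of the V-block), stood the sweeper upright on the bare plate and let go, left the beaker and jar alone, and handed the job in at about 24 s; no verdict was shown.

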